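Right the tipped reagent bottle, then hold the reader's shutter open at the mark

TASK

One reagent bottle, the orange one, has fallen over in the reading lane: stand it upright on its base where it lies, centred on the blue line like its neighbours, and let it go. Then pull the code reader's spring-return shutter open by its blue tab until its orange pointer is over the green mark strip, and finish while still holding it there with the gripper, so that the reader can scan the lane. Leave the other bottles, the cup and the tube rack where they stand.

Things in the scene. Friction and masses are not known exactly. Their poses are not given: they have to be found in the camera images.
- lane: Fixed lane. Origin on the bench under its middle; x runs along it, roughly away from the robot. Floor 6 mm above the bench, 300 mm long, 123 mm wide between 18 mm high rails; blue centre line at y = 0. On its -y side: grey shutter guide, 46 mm high, x -120 to 90, y -165 to -85 mm, then the white reader, 150 mm high, x -120 to 160, y -380 to -200; the shutter plate before it is 118 mm high.
- tipped_mid (a point): Centre (on the axis, 45 mm from the base) of the fallen orange square reagent bottle, 46 x 46 x 90 mm (body to 66 mm, 28 mm round cap above 71 mm), about 0.16 kg. z points from base to cap. It lies flat on one side across the lane, on its floor, cap towards the lane's +y, axis within 0.2 rad of it. Standing in the lane, this point is 51 mm above the bench.
- mate_a_mid (a point): Centre (half-way up) of a standing green-capped square reagent bottle, 46 x 46 x 90 mm (body to 66 mm, 28 mm round cap above 71 mm), about 0.16 kg. Stands in the lane on the blue line; the three bottles are about 105 mm apart along the lane, in any order.
- mate_b_mid (a point): Centre (half-way up) of the other standing green-capped bottle, the same size.
- shutter (a joint): How far the shutter is pulled open, m: 0 shut (the start), 0.085 the stop. It slides along the lane's -x, roughly towards the robot. A spring draws it shut: about 6 N at 0, 13 N at 60 mm; let go, it shuts.
- shutter_tab (a point): Grip point of the shutter's upright blue tab, moving with it, axes as the lane's: 12 mm thick along x, 34 mm wide along y, 54 to 102 mm above the bench; this point is on its mid-plane, 82 mm above the bench. Below it a 30 mm wide (x) bracket, top at 54 mm, carries it; the shutter plate is 52 mm from it towards -y.
- pointer (a point): The thin orange pointer bar (3 mm wide along the lane's x) on the shutter, moving with it, just above the guide's top; it reaches from the tab 40 mm towards the lane's +y, at the tab's x.
- mark_line (a point): Centre of the fixed green mark strip on top of the shutter guide, 8 mm wide along the lane's x, 34 mm long along y, axes as the lane's. It lies 40 to 60 mm from the shut pointer, towards the lane's -x. The pointer is at the mark when both have the same lane x.
- cup: Bystander: specimen cup with yellow lid, 62 mm diameter, 69 mm tall; origin under its centre.
- rack: Bystander: white tube rack with red-capped tubes, 144 (x) x 56 mm, 86 mm tall; origin under its centre.
Not all that is in view belongs to the job. Leave any purple or red look-alike of the part that bears tipped_mid alone.

How it is judged:
By the outcome, as a careful person would: the job done as asked, in the order asked, and still so for the second after the job is handed in, while the arm keeps its last pose, push and grip.
It also fails if it takes over 56 s, if anything falls off the work surface, if the arm or the gripper's body presses on something with over 40 N, if the wrist force passes 120 N, or if a joint passes its speed limit or range.

ROBOT

A 6-joint arm with a two-finger parallel gripper is mounted at the origin on the work surface. World frame = base frame: x ahead of the robot, y to its left, z up, the work surface at z = 0. Lengths are in mm, angles in rad, forces in N, time in s.
With the tool pointing down it reaches from about 275 to 1000 mm from the base axis. Payload 8.4 kg.
Tool frame: the origin (TCP) lies at the very end of the fingers, on their centre line; the grasp point (between the pads) lies 19 mm behind it; z points along the fingers, x is the direction in which the jaws open and shut, and the axes are right-handed (so a half turn about z gives the same grasp; the last joint's range is limited). The gripper opens to 85 mm and grips with 20 to 120 N. Pads are 22 mm wide; open, the fingers measure 114 mm over their backs; the gripper's body (76 mm by 85 mm) begins 54 mm behind the grasp point. The pads swing forward as they close: fully open they stand 13 mm farther back than shut.
Start: joints at [-1.29, 0.353, 1.633, -0, 1.155, -0.002], TCP at [174.402, -600.177, 231.281] pointing down, gripper open.
Joint ranges: [-2.63, 2.63], [-0.92, 2.1], [0.06, 2.66], [-1.3, 4.44], [0, 2.69], [-3.02, 3.02]. Speed limits (rad/s): [2.22, 2.22, 2.79, 3.14, 3.14, 3.14].

INTERFACE

Orientations are given as [roll, pitch, yaw] about the fixed x, y, z axes, in that order (R = Rz(yaw) Ry(pitch) Rx(roll)).
In Python, from rig import r gives the robot as it stands. The module is installed in compiled form; this text tells all that it offers.
- The arm moves only by the tool apply_moves, never from a script. Its argument "targets" is a list that holds one entry, the list of rows, each a list of 7 numbers: the gripper's target within -1 to 1 (fully open at 1, half-way at 0, shut at -1), then the shift along the tool's x, y, z in cm, then the turn, a rotation vector about the tool's x, y, z in degrees. A call has 1 to 8 rows; each row is the pose to reach, as a shift and turn from the pose measured when the call began, along the tool's axes at that moment; what a row does not reach only later rows make up. A row lasts 1/10 s, in which the tool goes at most 50 mm and 8.59 degrees, less where a joint would pass 70% of its speed; a pose out of reach is approached as far as the arm can. A call with a gripper value outside its range is refused whole. The fingers move at their own pace and stop on an object; "newtons" is the grip in N (left out, the last holds). Time passes only in rows, so rows that repeat a pose let the fingers close. It gives the time, the measured TCP pose, the force and the opening at its end, in the units of the state.
- r.sense(): the state, without advancing time (a new reading comes with each control period).
- r.grab_frame(name): name is "scene" or "side" or "wrist"; returns a dict with "pixels" (480x640x3 uint8, red, green, blue), "fov_y" (degrees; the focal length in pixels is half the picture's height over the tangent of half this angle, whatever the lens; pixels are square), "cx", "cy" (the principal point, pixels), "R" (3x3) and "t" (3): a world point X has camera coordinates R X + t; the wrist camera has in their place "mount" (4x4, takes a point from camera to tool coordinates, whose origin is the TCP and whose axes are the tool frame's). Camera axes: x right, y down, z forward; pixel columns grow to the right and rows downward; lengths in mm; the calibration is good to about 2 mm. A picture is of the moment at which its call begins: read the wrist's pose just before it. There is no depth.
- r.sign_off(): hands the job in, once; it reports no verdict.
The state is a dict: "clock": time; "qpos": joint angles; "qvel": joint speeds; "joint_efforts": joint torques, N m; "eef_pos": TCP position; "tcp_rot": TCP orientation; "contact_force": force on the tool from outside, world axes, zero at the start; "wrist_torque": the same for the moment, N m; "opening": opening from 0.0 (shut) to 1.0 (fully open).
Only numpy, scipy, OpenCV 4.12 (cv2) and the standard library are available. Lean on these libraries where they do the work, as an engineer would, in place of code of your own. Each camera call takes 0.05 s, during which the arm holds its last target. There are 200 camera calls.

## Working session

There is one attempt and no reset: what is moved stays moved. The work goes in short steps, Python scripts to look and compute and a tool call to move; the robot and the scene stay as the last step left them, time stands still between calls to the robot, and variables do not carry over. Pictures are saved under pics/ and viewed, about 8 in all and at most 12, crops included, and the job is handed in when it is done.

Besides the shell and the picture viewer there is one more tool, called after "Call:" by a JSON object that holds its "api" and its "payload", one argument or row to a line. apply_moves: Moves the arm, as the interface text tells. Its arguments: {"type":"object","properties":{"targets":{"type":"array"},"newtons":{"type":"number"}},"required":["targets"]}

```bash
mkdir -p pics; cat > h.py <<'E'
import numpy as np, cv2
from rig import r
from scipy.spatial.transform import Rotation as Ro
def save(f,n,crop=None,k=1):
    p=f["pixels"][:,:,::-1]
    if crop: a,b,c,d=crop; p=p[b:d,a:c]
    cv2.imwrite("pics/"+n, cv2.resize(p,None,fx=k,fy=k))
def cam(f,s=None):
    fl=240/np.tan(np.radians(f["fov_y"])/2)
    if "mount" in f:
        M=np.array(f["mount"]); T=np.eye(4); T[:3,:3]=rot(s); T[:3,3]=s["eef_pos"]; W=T@M
        R=W[:3,:3].T; t=-R@W[:3,3]
    else: R=np.array(f["R"]);t=np.array(f["t"]).ravel()
    return fl,f["cx"],f["cy"],R,t
def rot(s):
    a=np.array(s["tcp_rot"]); return a if a.shape==(3,3) else Ro.from_euler("xyz",a).as_matrix()
def plane(c,uv,z):
    fl,cx,cy,R,t=c; uv=np.atleast_2d(uv).astype(float)
    d=np.c_[(uv[:,0]-cx)/fl,(uv[:,1]-cy)/fl,np.ones(len(uv))]@R; o=-R.T@t
    return o+d*((z-o[2])/d[:,2])[:,None]
def proj(c,X):
    fl,cx,cy,R,t=c; p=np.atleast_2d(X)@R.T+t
    return np.c_[fl*p[:,0]/p[:,2]+cx,fl*p[:,1]/p[:,2]+cy]
E
python3 - <<'E'
from h import *
s=r.sense(); print(s)
fs=[r.grab_frame(n) for n in("scene","side")]
for n,f in zip(("scene","side"),fs): save(f,n+"0.png"); np.save(n+"0.npy",f,allow_pickle=True); c=cam(f);print(n,-c[3].T@c[4],c[3][2],f["fov_y"])
E
```

```text
{'clock': 0.0, 'qpos': array([-1.29040891e+00,  3.53673343e-01,  1.63415385e+00,  2.66565771e-05,
        1.15521358e+00, -2.38600292e-03]), 'qvel': array([ 8.18346843e-04,  1.11354189e-05, -1.47932179e-04, -5.50471483e-04,
        5.41287288e-04,  1.31258759e-03]), 'joint_efforts': array([-4.85191660e-03, -6.05256557e+01, -3.42064083e+01, -4.47228012e-04,
        9.34349519e-03, -8.51683831e-05]), 'eef_pos': array([ 174.26716901, -599.69865313,  230.53752196]), 'tcp_rot': array([-3.14156483e+00,  1.44805852e-03, -1.28803367e+00]), 'contact_force': array([-0.66195017,  0.25726381, -0.18326099]), 'wrist_torque': array([ 0.07812335, -0.03744313, -0.02082634]), 'opening': 1.0011689424330417}
scene [1247.66500046  639.36192187  854.94650538] [-0.56398049 -0.41055168 -0.71650075] 42.86750455328282
side [ 285.48756369 -332.33000124  592.46418443] [ 0.43183644  0.6383815  -0.63717058] 47.48447690447791
```

View pics/scene0.png

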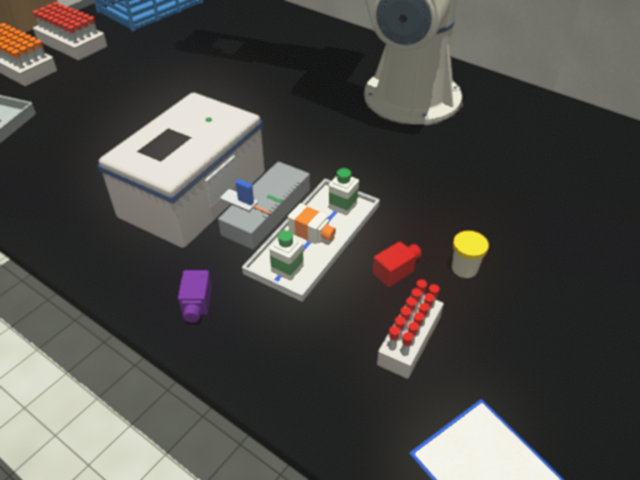

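View pics/side0.png

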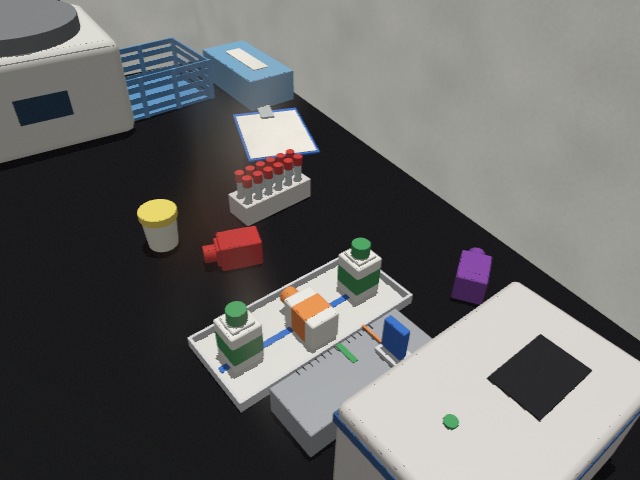

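The side view shows the lane with its green caps at (237,312) and (361,248). The orange bottle lies between them at (312,318), with its cap at (290,295). The tab is at (396,338), the pointer at (372,335) and the mark at (347,352). I'll measure these in both views next.

```bash
cat > m.py <<'E'
from h import *
F={n:np.load(n+"0.npy",allow_pickle=True).item() for n in("scene","side")}
C={n:cam(F[n]) for n in F}
def blobs(n,lo,hi,box,mn=12):
    h=cv2.cvtColor(F[n]["pixels"],cv2.COLOR_RGB2HSV); m=cv2.inRange(h,lo,hi); k=np.zeros_like(m); a,b,c,d=box; k[b:d,a:c]=255
    N,l,st,ce=cv2.connectedComponentsWithStats(m&k)
    return [(st[i][:5].tolist(),ce[i].round(1).tolist(),cv2.minAreaRect(np.argwhere(l==i)[:,::-1].astype(np.float32))) for i in range(1,N) if st[i][4]>=mn]
bx={"scene":(215,160,385,300),"side":(185,230,425,410)}
for n in F:
  for nm,lo,hi in(("green",(45,90,50),(85,255,255)),("orange",(5,120,120),(20,255,255)),("blue",(105,110,60),(125,255,255))):
    for b in blobs(n,lo,hi,bx[n]): print(n,nm,b[0],b[1],[np.round(x,1) for x in b[2]])
E
python3 m.py
python3 - <<'E'
from h import *
f=np.load("side0.npy",allow_pickle=True).item(); save(f,"side_crop.png",(180,230,430,420),3)
E
```

```text
scene green [336, 167, 16, 15, 174] [343.5, 173.8] [array([343.3, 173.8]), array([14.1, 14.8]), np.float64(45.0)]
scene green [330, 193, 27, 16, 177] [342.3, 200.5] [array([343.2, 200.8]), array([14.6, 26.1]), np.float64(87.7)]
scene green [267, 195, 14, 7, 35] [273.7, 198.1] [array([273.7, 198.1]), array([13.9,  2.2]), np.float64(21.8)]
scene green [278, 231, 14, 12, 135] [284.9, 236.0] [array([284.5, 236.5]), array([11., 13.]), np.float64(90.0)]
scene green [272, 258, 19, 15, 97] [279.9, 265.1] [array([280.8, 265.4]), array([22.2,  6. ]), np.float64(25.2)]
scene orange [254, 206, 15, 8, 26] [261.0, 209.3] [array([261.1, 209.4]), array([15.6,  1.5]), np.float64(22.6)]
scene orange [295, 207, 23, 32, 383] [303.9, 221.3] [array([303.7, 221.3]), array([17.7, 29.7]), np.float64(23.7)]
scene orange [321, 225, 14, 15, 148] [327.7, 232.0] [array([327.6, 231.8]), array([12.5, 12.5]), np.float64(26.6)]
scene blue [236, 180, 16, 24, 283] [244.2, 190.8] [array([243.5, 191.5]), array([23., 15.]), np.float64(90.0)]
scene blue [329, 212, 7, 8, 23] [331.8, 215.1] [array([331.7, 215.2]), array([2.3
[... 889 characters left out ...]
.6, 18.4]), np.float64(51.8)]
side orange [291, 294, 40, 48, 795] [306.5, 312.1] [array([305.5, 313.5]), array([29.9, 46.3]), np.float64(35.8)]
side orange [363, 325, 19, 17, 52] [371.7, 333.1] [array([371.6, 333. ]), array([23.4,  2.1]), np.float64(41.6)]
side blue [330, 294, 19, 13, 100] [339.0, 300.3] [array([339.2, 300.3]), array([ 5.5, 18.5]), np.float64(59.0)]
side blue [382, 315, 28, 45, 832] [395.1, 337.2] [array([395.1, 337.2]), array([26.3, 42.1]), np.float64(9.5)]
side blue [263, 327, 30, 21, 185] [276.7, 336.7] [array([277. , 336.7]), array([ 5.8, 32.7]), np.float64(60.3)]
side blue [219, 363, 11, 10, 61] [223.6, 367.8] [array([223.7, 367.7]), array([6.4, 9.7]), np.float64(56.3)]
```

View pics/side_crop.png

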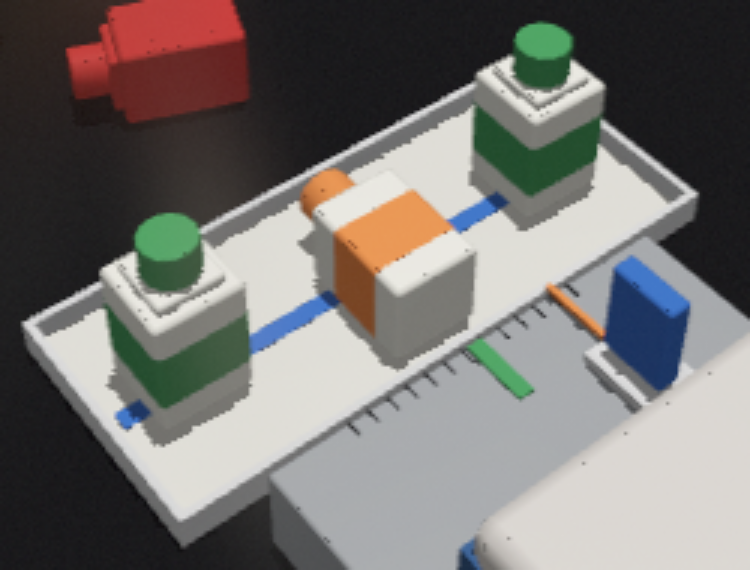

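```bash
cat > m2.py <<'E'
from m import blobs,bx,F,C
from h import *
for n in F:
    c=C[n]
    L=[]
    f=F[n]["pixels"]; h=cv2.cvtColor(f,cv2.COLOR_RGB2HSV); m=cv2.inRange(h,(105,110,60),(125,255,255))
    N,l,st,ce=cv2.connectedComponentsWithStats(m)
    for i in range(1,N):
        x,y,w,hh,a=st[i]; B=bx[n]
        if a>12 and B[0]<x<B[2] and B[1]<y<B[3] and a<250: L.append(np.argwhere(l==i)[:,::-1])
    P=plane(c,np.vstack(L),6)[:,:2]; mu=P.mean(0); d=np.linalg.svd(P-mu)[2][0]; d*=np.sign(d[0]); 
    yaw=np.arctan2(d[1],d[0]); print(n,"line",mu.round(1),"yaw",yaw.round(4),"resid",np.std((P-mu)@[-d[1],d[0]]).round(2))
    D=dict(scene=dict(capA=[343.5,173.8,88],capB=[284.9,236,88],mark=[273.7,198.1,46],ptr=[261,209.3,48],ocap=[327.7,232,36],tab=[244.2,190.8,82],label=[303.9,221.3,50]),
     side=dict(capA=[234.4,311.8,88],capB=[360.4,247.5,88],mark=[346.4,352.6,46],ptr=[371.7,333.1,48],ocap=[287.3,292.5,36],tab=[395.1,337.2,82],c1=[180+318/3,230+208/3,52],c2=[180+390/3,230+175/3,52],c3=[180+473/3,230+250/3,52],c4=[180+400/3,230+292/3,52]))[n]
    for k,v in D.items():
        p=plane(c,v[:2],v[2])[0]; q=p[:2]-mu; print(" ",k,p.round(1),"lane",(q@d).round(1),(q@[-d[1],d[0]]).round(1))
E
python3 m2.py | grep -v -E "green|orange \[|blue \["
```

```text
scene line [584.5 113.7] yaw 0.1009 resid 1.72
  capA [458.2 103.9  88. ] lane -126.7 2.9
  capB [664.4 121.9  88. ] lane 80.2 0.0
  mark [561.9   7.2  46. ] lane -33.2 -103.7
  ptr [604.2  10.2  48. ] lane 9.1 -105.0
  ocap [567.2 145.6  36. ] lane -14.1 33.5
  tab [610.2 -24.2  82. ] lane 11.7 -139.9
  label [582.5 100.   50. ] lane -3.4 -13.4
side line [533.7 109.9] yaw 0.103 resid 2.81
  capA [459.  109.1  88. ] lane -74.4 6.9
  capB [665.7 125.8  88. ] lane 133.0 2.3
  mark [561.5   9.2  46. ] lane 17.3 -103.0
  ptr [606.7  16.3  48. ] lane 63.0 -100.5
  ocap [557.2 148.2  36. ] lane 27.3 35.8
  tab [606.8 -25.6  82. ] lane 58.7 -142.3
  c1 [541.2 124.1  52. ] lane 8.9 13.4
  c2 [580.4 124.7  52. ] lane 48.0 9.9
  c3 [586.6  65.3  52. ] lane 48.0 -49.7
  c4 [545.9  61.9  52. ] lane 7.2 -48.9
```

```bash
cat >> h.py <<'E'
def go(p,yaw,tilt=0):
    """target TCP p (world mm); tool x along lane x(yaw); tilt>0: tool z leans to lane +y (deg)"""
    s=r.sense(); R0=rot(s)
    R=Ro.from_euler("z",yaw).as_matrix()@Ro.from_euler("x",np.pi+np.radians(tilt)).as_matrix()
    d=R0.T@(np.array(p)-s["eef_pos"])/10; w=np.degrees(Ro.from_matrix(R0.T@R).as_rotvec())
    print("clock",round(s["clock"],2),"shift",d.round(2),"turn",w.round(2))
E
python3 -c "
from h import *
go([564,95,310],0.095)"
```

```text
clock 0.1 shift [-55.85 -56.81  -7.87] turn [-5.000e-02  6.000e-02 -7.924e+01]
```

Call:
{"api": "apply_moves", "payload": {
  "targets": [
    [[1,0,0,-7.9,0,0,0],[1,-5,-5,-7.9,0,0,-8],[1,-10,-10,-7.9,0,0,-16],[1,-14,-14,-7.9,0,0,-24],[1,-18,-18,-7.9,0,0,-32],[1,-22,-22,-7.9,0,0,-40],[1,-26,-26,-7.9,0,0,-48],[1,-30,-30,-7.9,0,0,-55]]
  ],
  "newtons": 40
}}

```text
clock: 0.9
eef_pos: [341.3, -294.8, 309.6]
tcp_rot: [-3.141, 0.001, -0.323]
contact_force: [1.3, -0.9, 0.4]
opening: 1.002
```

```bash
python3 -c "
from h import *
go([564,95,310],0.095)"
```

```text
clock 0.9 shift [  8.75 -44.03   0.  ] turn [-7.000e-02  2.000e-02 -2.395e+01]
```

Call:
{"api": "apply_moves", "payload": {
  "targets": [
    [[1,8.75,-44,0,0,0,-24],[1,8.75,-44,0,0,0,-24],[1,8.75,-44,0,0,0,-24],[1,8.75,-44,0,0,0,-24],[1,8.75,-44,0,0,0,-24],[1,8.75,-44,0,0,0,-24],[1,8.75,-44,0,0,0,-24],[1,8.75,-44,0,0,0,-24]]
  ]
}}

```text
clock: 1.7
eef_pos: [539.4, 53.0, 309.8]
tcp_rot: [-3.141, 0.0, 0.096]
contact_force: [1.5, -1.2, -0.5]
opening: 0.999
```

Call:
{"api": "apply_moves", "payload": {
  "targets": [
    [[1,0,-10,0,0,0,0],[1,0,-10,0,0,0,0],[1,0,-10,0,0,0,0],[1,0,-10,0,0,0,0]]
  ]
}}

```text
clock: 2.1
eef_pos: [529.3, 153.6, 309.5]
tcp_rot: [-3.141, 0.001, 0.099]
contact_force: [-0.2, -0.8, -0.0]
opening: 1.0
```

```bash
python3 - <<'E'
from h import *
go([564,95,310],0.095); s=r.sense(); f=r.grab_frame("wrist"); print(s["qpos"].round(2),f["mount"]); f["s"]=s; np.save("w1.npy",f,allow_pickle=True); save(f,"w1.png")
E
```

```text
clock 2.1 shift [ 2.87  6.17 -0.06] turn [-0.03  0.07  0.24]
[0.28 0.17 1.7  0.   1.27 0.18] [[ 9.99999260e-01 -9.80312085e-04 -7.19843112e-04 -9.36888907e-01]
 [ 1.15349246e-03  9.52084544e-01  3.05832781e-01 -7.69610503e+01]
 [ 3.85539930e-04 -3.05833385e-01  9.52084971e-01 -1.42510687e+02]
 [ 0.00000000e+00  0.00000000e+00  0.00000000e+00  1.00000000e+00]]
```

View pics/w1.png

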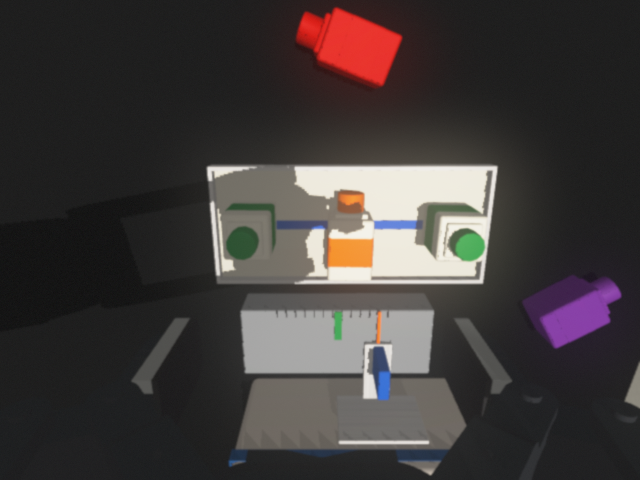

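The wrist view shows the blue line running from (277,225) to (422,225). The orange label is at (351,250) with its cap at (351,202), and the green caps are at (242,242) and (469,245). The mark is at (338,325) and the pointer at (379,326).

```bash
cat > m3.py <<'E'
from h import *
f=np.load("w1.npy",allow_pickle=True).item(); c=cam(f,f["s"])
h=cv2.cvtColor(f["pixels"],cv2.COLOR_RGB2HSV)
def pts(lo,hi,b):
    m=cv2.inRange(h,lo,hi); k=np.zeros_like(m); k[b[1]:b[3],b[0]:b[2]]=255; return np.argwhere(m&k)[:,::-1].astype(float)
P=plane(c,pts((105,90,60),(125,255,255),(270,215,430,235)),6)[:,:2]; mu=P.mean(0); d=np.linalg.svd(P-mu)[2][0]; d*=np.sign(d[0]); nrm=np.array([-d[1],d[0]])
print("line",mu.round(1),"yaw",np.arctan2(d[1],d[0]).round(4),len(P))
G=((45,90,40),(85,255,255)); O=((5,120,90),(20,255,255))
def rep(k,uv,z):
    p=plane(c,uv,z)[:,:2]; q=p.mean(0); l=p-mu
    print(k,"world",q.round(1),"lane x %.1f y %.1f"%((q-mu)@d,(q-mu)@nrm),"ext x",np.ptp(l@d).round(1),"y",(l@nrm).min().round(1),(l@nrm).max().round(1)); return p
rep("capA",pts(*G,(220,228,262,262)),96); rep("capB",pts(*G,(450,230,490,262)),96)
rep("mark",pts(*G,(325,305,350,345)),46); rep("ptr",pts(*O,(370,308,390,345)),48)
a=rep("label",pts(*O,(320,232,385,270)),52); rep("ocap",pts(*O,(330,188,370,214)),36)
m=cv2.minAreaRect((a-mu).astype(np.float32)); print("label rect",m)
# white body edges at rows around: x-extent
for uv,z in (([329,222],52),([374,222],52),([329,279],52),([373,279],52),([350,282],40),([209,166],24),([496,166],24)):
    p=plane(c,uv,z)[0,:2]-mu; print(uv,(p@d).round(1),(p@nrm).round(1))
E
python3 m3.py
```

```text
line [573.6 111.3] yaw 0.1041 489
capA world [460.3 107.9] lane x -113.0 y 8.4 ext x 26.5 y -6.0 22.3
capB world [664.5 124.8] lane x 91.9 y 4.0 ext x 25.7 y -9.1 17.5
mark world [560.3   6.7] lane x -24.1 y -102.6 ext x 6.6 y -120.1 -86.9
ptr world [604.5   9.7] lane x 20.2 y -104.2 ext x 3.9 y -124.1 -84.9
label world [562.4  93.3] lane x -13.0 y -16.7 ext x 45.8 y -31.5 -1.1
ocap world [558.6 142.5] lane x -11.7 y 32.6 ext x 25.7 y 21.6 43.5
label rect ((-11.042261123657227, -17.553049087524414), (45.81199645996094, 30.12574005126953), 5.653332233428955)
[329, 222] -33.6 15.5
[374, 222] 11.0 15.3
[329, 279] -33.7 -45.7
[373, 279] 12.0 -45.9
[350, 282] -11.0 -54.4
[209, 166] -155.5 67.7
[496, 166] 136.9 66.0
```

```bash
cat >> h.py <<'E'
YAW=0.1
def lane(p): # lane-aligned coordinates: origin on line below world x 562 -> world
    c,s=np.cos(YAW),np.sin(YAW); return [562+c*p[0]-s*p[1],112+s*p[0]+c*p[1],p[2]]
def tolane(w):
    c,s=np.cos(YAW),np.sin(YAW); d=np.array(w[:2])-[562,112]; return np.array([c*d[0]+s*d[1],-s*d[0]+c*d[1],w[2]])
E
python3 - <<'E'
from h import *
print(tolane([561.3,104.8,29]))
z=np.array([0,-.7071,-.7071]); G=np.array([-1.2,-7,34])
for b in (170,):go(lane(G+z*(25-b)),YAW,-45)
E
```

```text
[-1.41530352 -7.0941466  29.        ]
clock 2.15 shift [ 2.71 -5.2  17.31] turn [-45.02   0.11  -0.11]
```

```bash
python3 - <<'E'
from h import *
f=np.load("w1.npy",allow_pickle=True).item(); c=cam(f,f["s"])
h=cv2.cvtColor(f["pixels"],cv2.COLOR_RGB2HSV); m=cv2.inRange(h,(0,150,80),(4,255,255))
P=np.argwhere(m)[:,::-1]; i=P[:,1].argmax(); print(P[i])
for z in(0,46): print(tolane(plane(c,P[i],z)[0]).round(0),[tolane(plane(c,P[P[:,0].argmin()],z)[0]).round(0)])
t=np.radians(40)
z=np.array([0,-np.sin(t),-np.cos(t)]); G=np.array([-1.3,-7,34])
for b in (150,0): print(lane(G+z*(25-b)));go(lane(G+z*(25-b)),YAW,-40)
E
```

```text
[373  87]
[ 23. 142.   0.] [array([-54., 191.,   0.])]
[ 18. 140.  46.] [array([-52., 184.,  46.])]
[np.float64(553.3838680950095), np.float64(184.8522310298145), np.float64(129.75555538987226)]
clock 2.15 shift [ 2.71 -2.99 17.98] turn [-40.02   0.1   -0.11]
[np.float64(563.0096205829977), np.float64(88.91577867573262), np.float64(14.848888922025548)]
clock 2.15 shift [ 2.74  6.66 29.47] turn [-40.02   0.1   -0.11]
```

Call:
{"api": "apply_moves", "payload": {
  "targets": [
    [[1,2.7,-3,0,-8,0,0],[1,2.7,-3,4,-16,0,0],[1,2.7,-3,8,-24,0,0],[1,2.7,-3,12,-32,0,0],[1,2.7,-3,16,-40,0,0],[1,2.7,-3,18,-40,0,0],[1,2.7,-3,18,-40,0,0],[1,2.7,-3,18,-40,0,0]]
  ]
}}

```text
clock: 2.95
eef_pos: [554.4, 184.0, 131.4]
tcp_rot: [2.446, -0.0, 0.096]
contact_force: [0.5, 0.4, 0.8]
opening: 1.001
```

```bash
python3 - <<'E'
from h import *
t=np.radians(40)
z=np.array([0,-np.sin(t),-np.cos(t)]); G=np.array([-1.3,-7,34])
go(lane(G+z*25),YAW,-40); print(r.sense()["qpos"].round(2))
s=r.sense(); f=r.grab_frame("wrist"); f["s"]=s; np.save("w2.npy",f,allow_pickle=True); save(f,"w2.png")
E
```

```text
clock 2.95 shift [-0.06 -0.14 15.06] turn [-0.17  0.14 -0.21]
[ 0.64  0.62  1.66 -0.6   1.33  0.83]
```

View pics/w2.png

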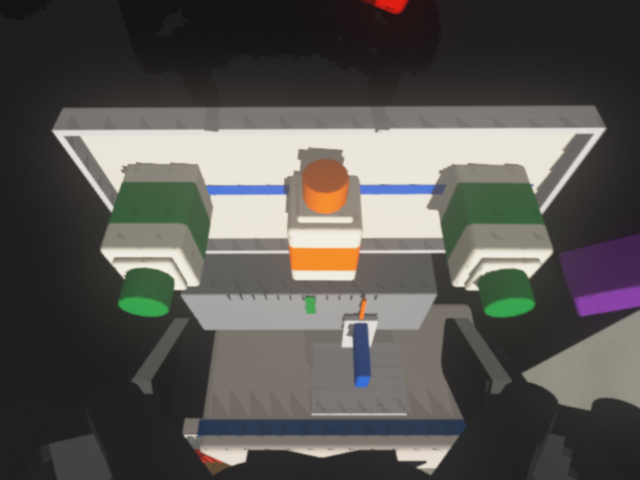

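The wrist view shows the bottle centred between the fingers, with its body at columns 290–360 and its cap at (326,185). The red bottle is well clear, so I'll advance and close.

Call:
{"api": "apply_moves", "payload": {
  "targets": [
    [[1,0,-0.1,4,0,0,0],[1,0,-0.1,8,0,0,0],[1,0,-0.1,11,0,0,0],[1,0,-0.1,13,0,0,0],[1,0,-0.1,14.5,0,0,0],[1,0,-0.1,15,0,0,0],[1,0,-0.1,15,0,0,0],[1,0,-0.1,15,0,0,0]]
  ]
}}

```text
clock: 3.8
eef_pos: [565.2, 90.2, 17.8]
tcp_rot: [2.448, -0.005, 0.095]
contact_force: [-0.1, 0.1, 0.1]
opening: 1.0
```

Call:
{"api": "apply_moves", "payload": {
  "targets": [
    [[-1,0,0,0,0,0,0],[-1,0,0,0,0,0,0],[-1,0,0,0,0,0,0],[-1,0,0,0,0,0,0],[-1,0,0,0,0,0,0],[-1,0,0,0,0,0,0],[-1,0,0,0,0,0,0],[-1,0,0,0,0,0,0]]
  ],
  "newtons": 40
}}

```text
clock: 4.6
eef_pos: [565.4, 90.7, 18.2]
tcp_rot: [2.448, -0.005, 0.096]
contact_force: [-0.5, 3.4, 6.3]
opening: 0.53
```

```bash
python3 - <<'E'
from h import *
s=r.sense(); print(tolane(s["eef_pos"]).round(1),s["tcp_rot"],s["opening"],s["contact_force"])
# centre rel TCP along lane y,z, rotate by +88 about lane x
T=tolane(s["eef_pos"]); C=np.array([-1.4,-7,29]); 
f=r.grab_frame("wrist"); f["s"]=s; np.save("w3.npy",f,allow_pickle=True); save(f,"w3.png")
for a in (0,44,88):
    R=Ro.from_euler("x",a,degrees=True).as_matrix(); tgt=np.array([0,0,54+20*(a==44)+(30 if a==0 else 0)]); p=tgt+R@(T-C); p[0]=T[0]
    print(a,p.round(1)); go(lane(p),YAW,-40+a)
E
```

```text
[  1.3 -21.6  18.2] [ 2.44836306 -0.00522818  0.09573049] 0.5295877666519695 [-0.49221643  3.38157209  6.33316445]
0 [  1.3 -14.6  73.2]
clock 4.65 shift [ 0.03  2.98 -4.68] turn [-0.28 -0.07 -0.38]
44 [ 1.3 -3.  56.1]
clock 4.65 shift [ 0.01  1.   -4.1 ] turn [43.72 -0.21 -0.33]
88 [ 1.3 10.3 39.1]
clock 4.65 shift [-0.   -1.11 -3.64] turn [87.72 -0.35 -0.25]
```

View pics/w3.png

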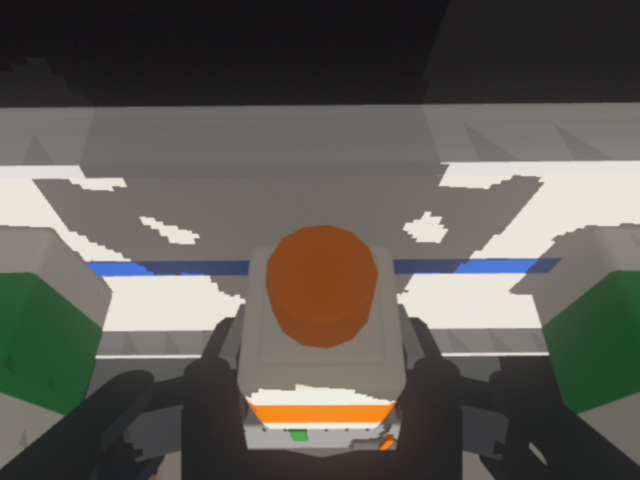

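Gripped: the opening is 0.53, about 45 mm, and the bottle sits centred in the jaws. Next I'll lift it.

Call:
{"api": "apply_moves", "payload": {
  "targets": [
    [[-1,0,0.8,-1.2,0,0,0],[-1,0,1.6,-2.4,0,0,0],[-1,0,2.4,-3.6,0,0,0],[-1,0,3,-4.7,0,0,0],[-1,0,3,-4.7,0,0,0]]
  ]
}}

```text
clock: 5.15
eef_pos: [565.6, 98.4, 75.8]
tcp_rot: [2.45, -0.008, 0.096]
contact_force: [-0.3, -0.6, -1.6]
opening: 0.531
```

```bash
cat > plan.py <<'E'
from h import *
s=r.sense(); T=tolane(s["eef_pos"]); print(T.round(1),s["contact_force"].round(1),s["opening"].round(3), s["qpos"].round(2))
off=np.array([2.7,-14.6,-10.8]) # TCP - centre, at tilt -40
for a in range(0,92,8):
    R=Ro.from_euler("x",a,degrees=True).as_matrix(); p=np.array([0,0,84])+R@off; p[0]=1.3
    print(a,end=" "); go(lane(p),YAW,-39.7+a)
E
python3 plan.py
```

```text
Traceback (most recent call last):
  File "plan.py", line 2, in <module>
    s=r.sense(); T=tolane(s["eef_pos"]); print(T.round(1),s["contact_force"].round(1),s["opening"].round(3), s["qpos"].round(2))
                                                                                      ^^^^^^^^^^^^^^^^^^
AttributeError: 'float' object has no attribute 'round'
```

```bash
sed -i 's/s\["opening"\].round(3)/s["opening"]/' plan.py; python3 plan.py
```

```text
[  2.2 -13.8  75.8] [-0.3 -0.6 -1.6] 0.5309114112269507 [ 0.52  0.65  1.77 -0.69  1.16  0.86]
0 clock 5.15 shift [-0.09 -0.11  0.25] turn [-0.06 -0.23 -0.49]
8 clock 5.15 shift [-0.09 -0.36  0.29] turn [ 7.94 -0.26 -0.47]
16 clock 5.15 shift [-0.1  -0.61  0.3 ] turn [15.94 -0.3  -0.45]
24 clock 5.15 shift [-0.1  -0.86  0.27] turn [23.94 -0.33 -0.43]
32 clock 5.15 shift [-0.1  -1.11  0.21] turn [31.94 -0.36 -0.41]
40 clock 5.15 shift [-0.1  -1.34  0.11] turn [39.94 -0.39 -0.39]
48 clock 5.15 shift [-0.1  -1.56 -0.01] turn [47.94 -0.42 -0.36]
56 clock 5.15 shift [-0.1  -1.76 -0.17] turn [55.94 -0.45 -0.33]
64 clock 5.15 shift [-0.11 -1.93 -0.35] turn [63.94 -0.48 -0.31]
72 clock 5.15 shift [-0.11 -2.08 -0.56] turn [71.94 -0.5  -0.28]
80 clock 5.15 shift [-0.11 -2.2  -0.78] turn [79.94 -0.53 -0.24]
88 clock 5.15 shift [-0.11 -2.29 -1.02] turn [87.94 -0.56 -0.21]
```

Call:
{"api": "apply_moves", "payload": {
  "targets": [
    [[-1,-0.1,-0.35,0.3,7,0,0],[-1,-0.1,-0.6,0.3,14,0,0],[-1,-0.1,-0.85,0.3,21,0,0],[-1,-0.1,-1.05,0.2,28,0,0],[-1,-0.1,-1.25,0.15,35,0,0],[-1,-0.1,-1.4,0.1,42,-0.4,-0.4],[-1,-0.1,-1.56,0,48,-0.4,-0.4],[-1,-0.1,-1.56,0,48,-0.4,-0.4]]
  ]
}}

```text
clock: 5.95
eef_pos: [563.4, 108.3, 65.6]
tcp_rot: [-2.993, 0.0, 0.097]
contact_force: [-0.6, 0.6, -1.8]
opening: 0.532
```

```bash
python3 plan.py|sed -n '1p;14,30p;8,13p'
```

```text
[ 1.1 -3.9 65.6] [-0.6  0.6 -1.8] 0.5321229329563482 [ 0.1   0.48  1.88  0.21  0.79 -0.15]
48 clock 5.95 shift [ 0.02 -0.21 -0.  ] turn [-0.19 -0.   -0.16]
56 clock 5.95 shift [ 0.02 -0.46  0.04] turn [ 7.81 -0.01 -0.16]
64 clock 5.95 shift [ 0.02 -0.72  0.05] turn [15.81 -0.02 -0.16]
72 clock 5.95 shift [ 0.02 -0.97  0.03] turn [23.81 -0.04 -0.16]
80 clock 5.95 shift [ 0.02 -1.22 -0.04] turn [31.81 -0.05 -0.16]
88 clock 5.95 shift [ 0.02 -1.45 -0.13] turn [39.81 -0.06 -0.16]
```

Call:
{"api": "apply_moves", "payload": {
  "targets": [
    [[-1,0,-0.4,0,6,0,0],[-1,0,-0.6,0,12,0,-0.1],[-1,0,-0.8,0,18,0,-0.1],[-1,0,-1,0,24,0,-0.1],[-1,0,-1.2,0,31,0,-0.15],[-1,0,-1.45,-0.1,39.8,0,-0.15],[-1,0,-1.45,-0.1,39.8,0,-0.15],[-1,0,-1.45,-0.1,39.8,0,-0.15]]
  ]
}}

```text
clock: 6.75
eef_pos: [561.1, 122.1, 67.2]
tcp_rot: [-2.302, 0.004, 0.1]
contact_force: [-0.1, -0.0, -1.0]
opening: 0.537
```

```bash
python3 plan.py|sed -n '1p;13,30p'; python3 - <<'E'
from h import *
f=r.grab_frame("side"); save(f,"s3.png",(150,150,470,420),2); np.save("s3.npy",f,allow_pickle=True)
E
```

```text
[ 0.1 10.2 67.2] [-0.1 -0.  -1. ] 0.5371703044094497 [-0.22  0.69  1.83  0.88  1.15 -0.92]
88 clock 6.75 shift [ 0.12 -0.14 -0.11] turn [ 0.21  0.13 -0.18]
```

View pics/s3.png

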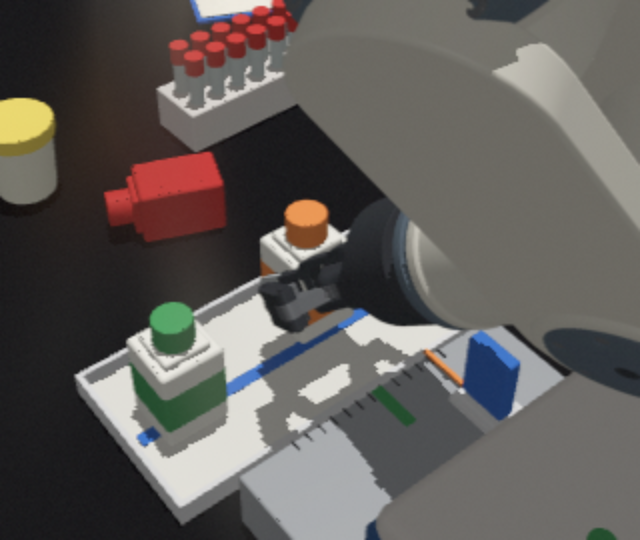

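The bottle is upright in the gripper, with its cap top at about (303,257) in the full image. I'll check where the cap is, then lower it.

```bash
python3 - <<'E'
from h import *
f=np.load("s3.npy",allow_pickle=True).item(); c=cam(f)
for u,v,z in((150+307/2,150+216/2,127),(150+173/2,150+318/2,96)): print(tolane(plane(c,[u,v],z)[0]).round(1))
s=r.sense(); R0=rot(s); print("down 1mm in tool cm",R0.T@[0,0,-.1], "lane +y 1mm",R0.T@[-np.sin(YAW)*.1,np.cos(YAW)*.1,0])
E
```

```text
[-2.00e-01  1.00e-01  1.27e+02]
[-101.7    3.1   96. ]
down 1mm in tool cm [0.00017927 0.07439368 0.06682476] lane +y 1mm [ 4.99771702e-05 -6.68249211e-02  7.43937324e-02]
```

Call:
{"api": "apply_moves", "payload": {
  "targets": [
    [[-1,0,0.4,0.35,0,0,0],[-1,0,0.8,0.7,0,0,0],[-1,0,1.2,1.05,0,0,0],[-1,0,1.5,1.3,0,0,0],[-1,0,1.5,1.3,0,0,0]]
  ]
}}

```text
clock: 7.3
eef_pos: [561.1, 122.5, 47.7]
tcp_rot: [-2.303, 0.003, 0.101]
contact_force: [0.1, 0.5, -1.6]
opening: 0.533
```

```bash
python3 - <<'E'
from h import *
s=r.sense(); print(tolane(s["eef_pos"]),s["contact_force"])
f=r.grab_frame("side"); save(f,"s4.png",(250,230,450,380),4)
E
```

```text
[ 0.13164936 10.51594209 47.71089219] [ 0.14566269  0.52017859 -1.58738837]
```

View pics/s4.png

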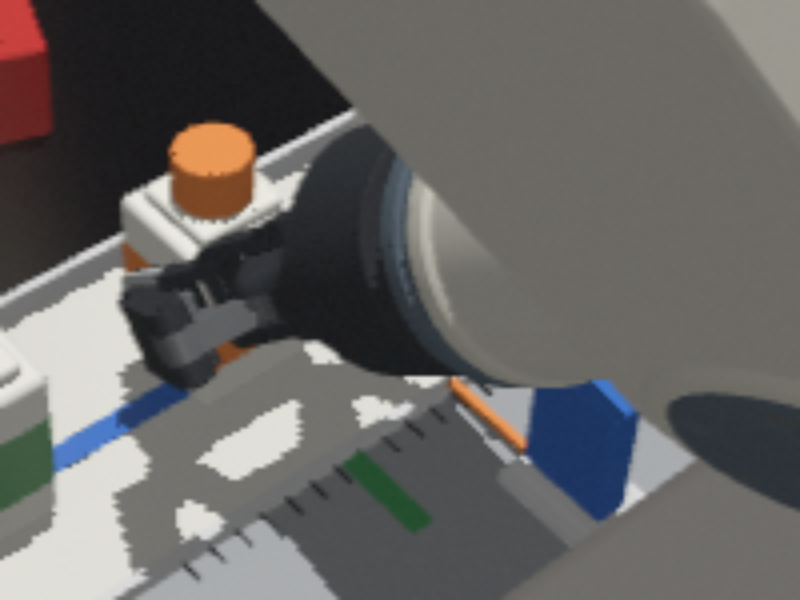

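```bash
python3 - <<'E'
from h import *
c=cam(np.load("s3.npy",allow_pickle=True).item()); s=r.sense(); R=rot(s); p=np.array(s["eef_pos"])
th=np.radians(np.arange(0,360,10))
for L in range(90,250,20):
  for rad in (38,45,55):
    circ=p-R[:,2]*L+rad*(np.outer(np.cos(th),R[:,0])+np.outer(np.sin(th),R[:,1])); q=proj(c,circ)
    print(L,rad,"left",q[q[:,0].argmin()].round(0),"bottom",q[q[:,1].argmax()].round(0), "lowest",tolane(circ[circ[:,2].argmin()]).round(0))
E
```

```text
90 38 left [305. 291.] bottom [331. 324.] lowest [  0. -82.  80.]
90 45 left [299. 290.] bottom [330. 330.] lowest [  0. -87.  75.]
90 55 left [292. 290.] bottom [330. 338.] lowest [  0. -93.  67.]
110 38 left [312. 290.] bottom [339. 324.] lowest [  0. -97.  93.]
110 45 left [307. 289.] bottom [339. 330.] lowest [   0. -101.   88.]
110 55 left [299. 289.] bottom [338. 338.] lowest [   0. -108.   81.]
130 38 left [320. 289.] bottom [348. 324.] lowest [   1. -112.  107.]
130 45 left [315. 288.] bottom [347. 330.] lowest [   1. -116.  101.]
130 55 left [307. 288.] bottom [347. 339.] lowest [   0. -123.   94.]
150 38 left [329. 288.] bottom [357. 324.] lowest [   1. -127.  120.]
150 45 left [324. 287.] bottom [357. 330.] lowest [   1. -131.  115.]
150 55 left [316. 287.] bottom [356. 339.] lowest [   1. -138.  107.]
170 38 left [338. 287.] bottom [367. 324.] lowest [   1. -141.  133.]
170 45 left [333. 286.] bottom [367. 330.] lowest [   1. -146.  128.]
170 55 left [325. 285.] bottom [366. 339.] lowest [   1. -153.  121.]
190 38 left [348. 285.] bottom [377. 324.] lowest [   1. -156.  147.]
190 45 left [342. 285.] bottom [377. 330.] lowest [   1. -161.  141.]
190 55 left [334. 284.] bottom [377. 340.] lowest [   1. -168.  134.]
210 38 left [358. 284.] bottom [388. 324.] lowest [   1. -171.  160.]
210 45 left [353. 284.] bottom [388. 331.] lowest [   1. -176.  155.]
210 55 left [344. 283.] bottom [388. 340.] lowest [   1. -183.  147.]
230 38 left [369. 283.] bottom [400. 324.] lowest [   1. -186.  173.]
230 45 left [363. 282.] bottom [400. 331.] lowest [   1. -191.  168.]
230 55 left [355. 281.] bottom [400. 341.] lowest [   1. -197.  161.]
```

The geometry shows the hand will clear the tab. I'll lower the last 12 mm slowly and watch the force.

Call:
{"api": "apply_moves", "payload": {
  "targets": [
    [[-1,0,0.25,0.22,0,0,0],[-1,0,0.45,0.4,0,0,0],[-1,0,0.6,0.54,0,0,0],[-1,0,0.67,0.6,0,0,0],[-1,0,0.67,0.6,0,0,0]]
  ]
}}

```text
clock: 7.85
eef_pos: [561.2, 122.3, 38.8]
tcp_rot: [-2.303, 0.003, 0.101]
contact_force: [0.5, 1.0, -1.7]
opening: 0.53
```

Call:
{"api": "apply_moves", "payload": {
  "targets": [
    [[-1,0,0.08,0.07,0,0,0],[-1,0,0.15,0.13,0,0,0],[-1,0,0.15,0.13,0,0,0]]
  ]
}}

```text
clock: 8.15
eef_pos: [561.1, 122.3, 36.8]
tcp_rot: [-2.303, 0.003, 0.101]
contact_force: [-0.3, 0.0, -1.9]
opening: 0.538
```

Call:
{"api": "apply_moves", "payload": {
  "targets": [
    [[-1,0,0.08,0.07,0,0,0],[-1,0,0.08,0.07,0,0,0]]
  ]
}}

```text
clock: 8.35
eef_pos: [561.1, 122.3, 35.6]
tcp_rot: [-2.303, 0.003, 0.101]
contact_force: [-0.3, -0.2, -1.5]
opening: 0.53
```

Call:
{"api": "apply_moves", "payload": {
  "targets": [
    [[-1,0,0.08,0.07,0,0,0],[-1,0,0.08,0.07,0,0,0]]
  ]
}}

```text
clock: 8.55
eef_pos: [561.0, 122.3, 34.4]
tcp_rot: [-2.303, 0.003, 0.101]
contact_force: [0.0, 0.1, -1.4]
opening: 0.535
```

Call:
{"api": "apply_moves", "payload": {
  "targets": [
    [[-1,0,0.08,0.07,0,0,0],[-1,0,0.08,0.07,0,0,0]]
  ]
}}

```text
clock: 8.75
eef_pos: [561.1, 122.4, 34.0]
tcp_rot: [-2.301, 0.003, 0.101]
contact_force: [-1.5, -1.4, 4.8]
opening: 0.536
```

Call:
{"api": "apply_moves", "payload": {
  "targets": [
    [[-1,0,0.08,0.07,0,0,0],[-1,0,0.08,0.07,0,0,0]]
  ]
}}

```text
clock: 8.95
eef_pos: [561.2, 122.4, 34.0]
tcp_rot: [-2.3, 0.002, 0.101]
contact_force: [-2.1, -3.5, 8.2]
opening: 0.533
```

```bash
python3 - <<'E'
from h import *
f=r.grab_frame("side"); c=cam(f); s=r.sense(); print(s["contact_force"],s["eef_pos"])
h=cv2.cvtColor(f["pixels"],cv2.COLOR_RGB2HSV); m=cv2.inRange(h,(5,120,190),(20,255,255)); P=np.argwhere(m)[:,::-1]; P=P[(P[:,1]<290)&(P[:,1]>230)]
t=P.mean(0);print(t,len(P),tolane(plane(c,t,96)[0]))
E
```

```text
[-1.98134169 -3.06058039  7.97646541] [561.14942231 122.41152164  33.97920253]
[302.67942584 274.8708134 ] 209 [-0.18755713  1.82831536 96.        ]
```

Contact at about 8 N, with the cap on the line. I'll release and back off along the tool axis.

Call:
{"api": "apply_moves", "payload": {
  "targets": [
    [[0.2,0,0,0,0,0,0],[0.4,0,0,0,0,0,0],[1,0,0,0,0,0,0],[1,0,0,0,0,0,0],[1,0,0,0,0,0,0],[1,0,0,0,0,0,0]]
  ]
}}

```text
clock: 9.6
eef_pos: [561.1, 122.4, 33.9]
tcp_rot: [-2.3, 0.002, 0.101]
contact_force: [-0.5, -0.1, -0.1]
opening: 1.002
```

Call:
{"api": "apply_moves", "payload": {
  "targets": [
    [[1,0,0,-1,0,0,0],[1,0,0,-3,0,0,0],[1,0,0,-6,0,0,0],[1,0,0,-9,0,0,0],[1,0,0,-12,0,0,0],[1,0,0,-15,0,0,0],[1,0,0,-18,0,0,0],[1,0,0,-18,0,0,0]]
  ]
}}

```text
clock: 10.4
eef_pos: [577.1, -15.2, 157.1]
tcp_rot: [-2.303, -0.003, 0.098]
contact_force: [1.0, 0.2, 0.9]
opening: 1.002
```

```bash
python3 - <<'E'
from h import *
s=r.sense(); print(tolane(s["eef_pos"]),s["qpos"].round(2))
s=r.sense(); f=r.grab_frame("wrist"); f["s"]=s; np.save("w5.npy",f,allow_pickle=True); save(f,"w5.png")
f=r.grab_frame("side"); np.save("s5.npy",f,allow_pickle=True)
E
```

```text
[   2.28045819 -128.04677366  157.14890334] [-0.42  0.61  1.68  0.71  1.4  -0.85]
```

View pics/w5.png

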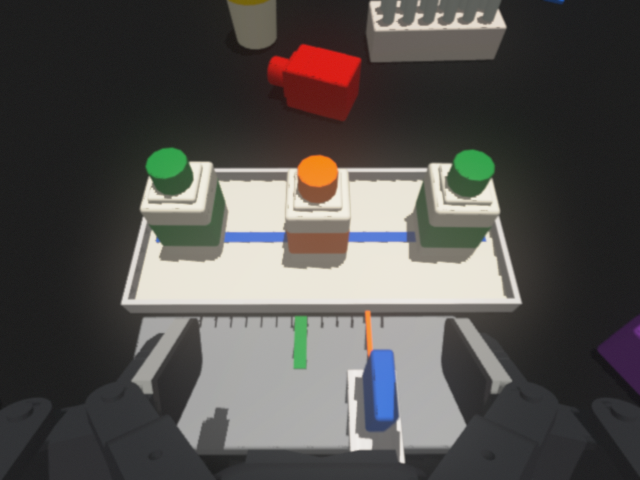

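The wrist view shows the bottle standing, with its base edge at row 252 and the line at row 237. Its neighbours' base edges are at about row 245, so I'll measure the offset.

```bash
python3 - <<'E'
from h import *
f=np.load("w5.npy",allow_pickle=True).item(); c=cam(f,f["s"]); h=cv2.cvtColor(f["pixels"],cv2.COLOR_RGB2HSV)
m=cv2.inRange(h,(105,90,60),(125,255,255)); P=np.argwhere(m)[:,::-1]; P=P[(P[:,1]>228)&(P[:,1]<246)]
L=np.array([tolane(p) for p in plane(c,P,6)]); k=np.polyfit(L[:,0],L[:,1],1); print("line: y=",k, "width",np.ptp(L[:,1]))
line=lambda x:np.polyval(k,x)
for n,(a,b),col in (("A",(152,215),None),("O",(291,346),None),("B",(424,486),None)):
    # bottom edge: lowest saturated pixel per column
    hi=cv2.inRange(h,(3,45,40),(88,255,255)); e=[]
    for u in range(a+8,b-8,3):
        v=np.where(hi[225:275,u])[0]
        if len(v): e.append([u,225+v.max()+.5])
    e=np.array(e); p=tolane(plane(c,np.median(e,axis=0),6)[0]); print(n,"base edge",np.median(e,axis=0),p.round(1),"centre off line",(p[1]+23-line(p[0])).round(1))
for n,lo,hi_,bx in (("A",(45,90,40),(88,255,255),(140,145,198,200)),("O",(5,140,90),(20,255,255),(290,150,345,202)),("B",(45,90,40),(88,255,255),(440,145,500,200))):
    mm=cv2.inRange(h,lo,hi_); kk=np.zeros_like(mm); kk[bx[1]:bx[3],bx[0]:bx[2]]=255; q=np.argwhere(mm&kk)[:,::-1]
    t=q[:,1].min(); l,rr=q[:,0].min(),q[:,0].max(); p=tolane(plane(c,[(l+rr)/2,t],96)[0]); print(n,"cap centre",p.round(1),"off line",(p[1]-14-line(p[0])).round(1))
f=np.load("s5.npy",allow_pickle=True).item(); cv2.imwrite("pics/s5.png",cv2.resize(f["pixels"][230:420,180:430,::-1],None,fx=3,fy=3))
E
```

```text
line: y= [ 0.00354964 -0.8473359 ] width 9.202846504807326
A base edge [182.5 245.5] [-114.5   -9.4    6. ] centre off line 14.8
O base edge [317.  253.5] [ -1.5 -17.3   6. ] centre off line 6.6
B base edge [454.5 247.5] [113.9 -11.8   6. ] centre off line 11.7
A cap centre [-103.4   17.    96. ] off line 4.2
O cap centre [-1.  10.6 96. ] off line -2.6
B cap centre [106.2  15.   96. ] off line 1.5
```

```bash
python3 - <<'E'
from h import *
for n,f,bs in (("side",np.load("s5.npy",allow_pickle=True).item(),dict(A=(215,295,255,330),O=(285,255,325,300),B=(345,233,380,262))),("scene",r.grab_frame("scene"),dict(A=(330,160,356,184),O=(300,190,330,222),B=(272,225,298,246)))):
    c=cam(f); h=cv2.cvtColor(f["pixels"],cv2.COLOR_RGB2HSV)
    for k,b in bs.items():
        lo,hi=((5,120,60),(20,255,255)) if k=="O" else ((45,90,40),(88,255,255))
        m=cv2.inRange(h,lo,hi); kk=np.zeros_like(m); kk[b[1]:b[3],b[0]:b[2]]=255
        N,l,st,ce=cv2.connectedComponentsWithStats(m&kk); i=1+st[1:,4].argmax(); x,y,w,hh,a=st[i]
        # whole-cap outline box centre ~ cap mid-height z=86.5
        print(n,k,st[i],tolane(plane(c,[x+w/2-.5,y+hh/2-.5],86.5)[0]).round(1))
    if n=="side": save(f,"s5.png",(180,230,430,420),3)
E
```

```text
side A [224 301  23  26 395] [-103.1    5.7   86.5]
side O [294 270  21  24 421] [-0.5 -1.4 86.5]
side B [351 237  21  22 370] [106.5   4.1  86.5]
scene A [336 167  16  15 172] [-105.2    1.7   86.5]
scene O [307 196  14  15 164] [-0.4 -4.  86.5]
scene B [278 231  14  15 160] [106.2   0.9  86.5]
```

View pics/s5.png

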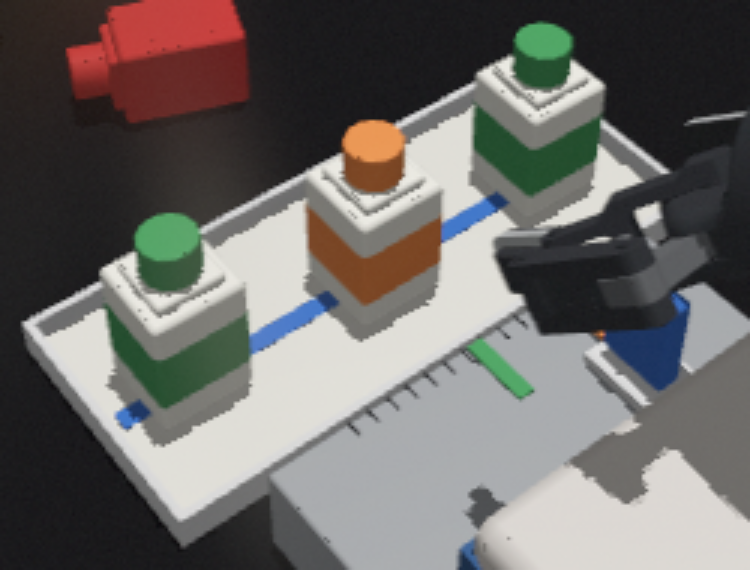

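All three views agree that the orange bottle stands about 5.5 mm to the -y side of its neighbours' centres. The direct line fits put it about 2.5 mm off the line. I'll re-grip it and nudge it about 4 mm towards +y.

```bash
python3 -c "
from h import *
go([561.1,122.4,34.5],YAW,48.2)"
```

```text
clock 10.55 shift [ 0.03 -0.06 17.97] turn [-0.02  0.12 -0.1 ]
```

Call:
{"api": "apply_moves", "payload": {
  "targets": [
    [[1,0,-0.05,4,0,0,0],[1,0,-0.05,8,0,0,0],[1,0,-0.05,12,0,0,0],[1,0,-0.05,15,0,0,0],[1,0,-0.05,17,0,0,0],[1,0,-0.05,18,0,0,0],[1,0,-0.05,18,0,0,0]]
  ]
}}

```text
clock: 11.25
eef_pos: [560.0, 123.4, 33.6]
tcp_rot: [-2.299, 0.004, 0.102]
contact_force: [-0.1, -0.2, 0.4]
opening: 1.002
```

Call:
{"api": "apply_moves", "payload": {
  "targets": [
    [[-1,0,0,0,0,0,0],[-1,0,0,0,0,0,0],[-1,0,0,0,0,0,0],[-1,0,0,0,0,0,0],[-1,0,0,0,0,0,0],[-1,0,0,0,0,0,0],[-1,0,0,0,0,0,0]]
  ],
  "newtons": 30
}}

```text
clock: 11.95
eef_pos: [560.7, 123.0, 34.4]
tcp_rot: [-2.299, 0.003, 0.101]
contact_force: [0.1, -2.6, 5.9]
opening: 0.534
```

```bash
python3 - <<'E'
from h import *
s=r.sense(); T=tolane(s["eef_pos"]); print(T,s["opening"],s["contact_force"])
for d in ([0,0,2],[0,4.2,2],[0,4.2,0]): 
    R0=rot(s); w=np.array(lane(T+d))-s["eef_pos"]; print(d,(R0.T@w/10).round(2))
E
```

```text
[-0.1607741  11.04543889 34.35341919] 0.5335898051350314 [ 0.14698326 -2.6236081   5.93240419]
[0, 0, 2] [-0.   -0.15 -0.13]
[0, 4.2, 2] [-0.   -0.43  0.18]
[0, 4.2, 0] [ 0.   -0.28  0.31]
```

Call:
{"api": "apply_moves", "payload": {
  "targets": [
    [[-1,0,-0.15,-0.13,0,0,0],[-1,0,-0.3,0.04,0,0,0],[-1,0,-0.43,0.18,0,0,0],[-1,0,-0.43,0.18,0,0,0],[-1,0,-0.35,0.25,0,0,0],[-1,0,-0.28,0.31,0,0,0],[-1,0,-0.28,0.31,0,0,0]]
  ]
}}

```text
clock: 12.65
eef_pos: [560.3, 127.2, 34.4]
tcp_rot: [-2.299, 0.003, 0.101]
contact_force: [0.1, -0.5, 0.2]
opening: 0.537
```

Call:
{"api": "apply_moves", "payload": {
  "targets": [
    [[0.2,0,0,0,0,0,0],[0.4,0,0,0,0,0,0],[1,0,0,0,0,0,0],[1,0,0,0,0,0,0],[1,0,0,0,0,0,0],[1,0,0,0,0,0,0]]
  ]
}}

```text
clock: 13.25
eef_pos: [560.2, 127.2, 34.4]
tcp_rot: [-2.299, 0.003, 0.101]
contact_force: [-0.2, -1.3, 0.6]
opening: 1.0
```

Call:
{"api": "apply_moves", "payload": {
  "targets": [
    [[1,0,0,-1,0,0,0],[1,0,0,-3,0,0,0],[1,0,0,-6,0,0,0],[1,0,0,-9,0,0,0],[1,0,0,-12,0,0,0],[1,0,0,-15,0,0,0],[1,0,0,-18,0,0,0],[1,0,0,-18,0,0,0]]
  ]
}}

```text
clock: 14.05
eef_pos: [576.3, -10.5, 157.6]
tcp_rot: [-2.302, -0.002, 0.098]
contact_force: [0.2, -0.1, 1.2]
opening: 0.998
```

```bash
cat > chk.py <<'E'
from h import *
for n,bs in (("side",dict(A=(215,295,255,330),O=(285,255,325,300),B=(345,233,380,262))),("scene",dict(A=(330,160,356,184),O=(300,190,330,222),B=(272,225,298,246)))):
    f=r.grab_frame(n); c=cam(f); h=cv2.cvtColor(f["pixels"],cv2.COLOR_RGB2HSV)
    for k,b in bs.items():
        lo,hi=((5,120,60),(20,255,255)) if k=="O" else ((45,90,40),(88,255,255))
        m=cv2.inRange(h,lo,hi); kk=np.zeros_like(m); kk[b[1]:b[3],b[0]:b[2]]=255
        N,l,st,ce=cv2.connectedComponentsWithStats(m&kk)
        if N<2: print(n,k,"hidden"); continue
        i=1+st[1:,4].argmax(); x,y,w,hh,a=st[i]
        print(n,k,st[i],tolane(plane(c,[x+w/2-.5,y+hh/2-.5],86.5)[0]).round(1))
E
python3 chk.py; python3 - <<'E'
from h import *
# tab/pointer/mark in lane coordinates from w5
f=np.load("w5.npy",allow_pickle=True).item(); c=cam(f,f["s"]); h=cv2.cvtColor(f["pixels"],cv2.COLOR_RGB2HSV)
for n,lo,hi,b,z in(("mark",(45,90,40),(88,255,255),(285,310,315,375),46),("ptr",(5,120,90),(20,255,255),(360,305,380,360),48)):
    m=cv2.inRange(h,lo,hi); k=np.zeros_like(m); k[b[1]:b[3],b[0]:b[2]]=255; p=np.array([tolane(q) for q in plane(c,np.argwhere(m&k)[:,::-1],z)]); print(n,p.mean(0).round(1),np.ptp(p,axis=0).round(1))
for n,w in (("mark",[[561.9,7.2,0],[561.5,9.2,0],[560.3,6.7,0]]),("ptr",[[604.2,10.2,0],[606.7,16.3,0],[604.5,9.7,0]]),("tab",[[610.2,-24.2,0],[606.8,-25.6,0]])):
    print(n,[tolane(x).round(1)[:2] for x in w])
g=[]
s=r.sense(); print(tolane(s["eef_pos"]),s["tcp_rot"])
go(lane([42,-145,230]),YAW,0)
E
```

```text
side A [224 301  23  26 398] [-103.1    5.7   86.5]
side O [291 268  22  24 424] [-0.8  3.6 86.5]
side B [351 237  21  22 370] [106.5   4.1  86.5]
scene A [336 167  16  15 175] [-105.2    1.7   86.5]
scene O [309 197  14  15 169] [ 0.1  0.7 86.5]
scene B [278 231  14  15 159] [106.2   0.9  86.5]
mark [ -12.1 -103.5   46. ] [ 7.6 33.4  0. ]
ptr [ 32.1 -97.2  48. ] [ 3.8 29.9  0. ]
mark [array([ -10.6, -104.3]), array([ -10.8, -102.2]), array([ -12.2, -104.6])]
ptr [array([  31.8, -105.5]), array([ 34.9, -99.7]), array([  32.1, -106. ])]
tab [array([  34.4, -140.3]), array([  30.8, -141.4])]
[   0.37604033 -120.22089159  154.92456766] [-2.30001251e+00  1.78568638e-03  9.96242776e-02]
clock 14.15 shift [ 4.15 -3.95 -6.85] turn [-48.22   0.09  -0.06]
```

The bottle is now level with its neighbours to within about 1 mm. The pointer is about 44 mm from the mark (lane x +32.3 to -11.9). Next is the tab.

Call:
{"api": "apply_moves", "payload": {
  "targets": [
    [[1,1.5,-2,-3.5,0,0,0],[1,3,-4,-6.9,-8,0,0],[1,3.3,-4,-6.9,-16,0,0],[1,3.3,-4,-6.9,-24,0,0],[1,3.3,-4,-6.9,-32,0,0],[1,3.3,-4,-6.9,-40,0,0],[1,3.3,-4,-6.9,-48,0,0],[1,3.3,-4,-6.9,-48.2,0,0]]
  ]
}}

```text
clock: 14.95
eef_pos: [608.9, -25.7, 230.5]
tcp_rot: [3.139, 0.002, 0.105]
contact_force: [0.0, -0.1, -0.6]
opening: 0.998
```

```bash
python3 - <<'E'
from h import *
s=r.sense(); f=r.grab_frame("wrist"); c=cam(f,s); h=cv2.cvtColor(f["pixels"],cv2.COLOR_RGB2HSV); save(f,"w6.png")
m=cv2.inRange(h,(105,110,40),(125,255,255)); N,l,st,ce=cv2.connectedComponentsWithStats(m)
for i in range(1,N):
    if st[i][4]>60: print(st[i],ce[i].round(1),tolane(plane(c,ce[i],95)[0]).round(1))
m=cv2.inRange(h,(5,140,90),(20,255,255)); N,l,st,ce=cv2.connectedComponentsWithStats(m)
for i in range(1,N):
    if st[i][4]>30: print("or",st[i],ce[i].round(1),tolane(plane(c,ce[i],48)[0]).round(1))
m=cv2.inRange(h,(45,90,40),(88,255,255)); N,l,st,ce=cv2.connectedComponentsWithStats(m)
for i in range(1,N):
    if st[i][4]>30: print("gr",st[i],ce[i].round(1),tolane(plane(c,ce[i],46)[0]).round(1))
print(tolane(s["eef_pos"]).round(1))
go(lane([33,-138,65]),YAW,0)
E
```

```text
[180  15  57  14 699] [208.2  21.5] [-36.7 -16.2  95. ]
[310  16  69  13 845] [343.7  21.7] [ 44.5 -16.1  95. ]
[314 197  17  51 710] [321.9 223.6] [  31.9 -141.5   95. ]
[ 87 317  85  17 674] [124.4 323.6] [-115.8 -219.8   95. ]
[477 322  49  15 181] [507.3 328.8] [ 171.4 -222.7   95. ]
or [248   0  41  16 479] [268.5   5.9] [-5.7  1.7 48. ]
or [320 135   5  51 175] [321.8 159.8] [  31.6 -103.5   48. ]
gr [ 77   0  39  11 243] [97.2  3.4] [-125.2    3.3   46. ]
gr [425   0  40  15 409] [444.1   5.4] [116.3   2.8  46. ]
gr [260 138  11  43 403] [265.1 158.2] [ -12.3 -102.7   46. ]
gr [191 440  20  18 253] [201.2 448. ] [ -85.7 -384.2   46. ]
[  33.  -141.7  230.5]
clock 15.0 shift [ 0.08 -0.39 16.51] turn [-0.09  0.19  0.26]
```

View pics/w6.png

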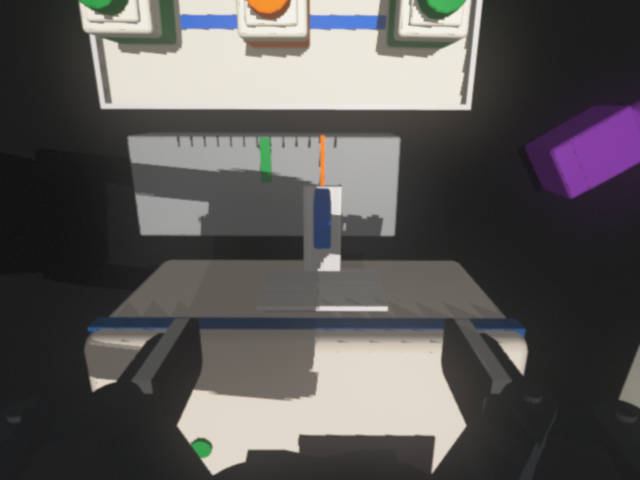

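The wrist view shows the tab at (322,222), the pointer at column 322 and the mark at column 265, so the pull is 43.9 mm. I'll descend over the tab.

Call:
{"api": "apply_moves", "payload": {
  "targets": [
    [[1,0,-0.35,4,0,0,0.3],[1,0,-0.35,8,0,0,0.3],[1,0,-0.35,11.5,0,0,0.3],[1,0,-0.35,14,0,0,0.3],[1,0,-0.35,15.5,0,0,0.3],[1,0,-0.35,16.5,0,0,0.3],[1,0,-0.35,16.5,0,0,0.3],[1,0,-0.35,16.5,0,0,0.3]]
  ]
}}

```text
clock: 15.8
eef_pos: [608.5, -22.7, 65.9]
tcp_rot: [-3.14, 0.002, 0.099]
contact_force: [-0.4, 0.3, -0.1]
opening: 0.999
```

Call:
{"api": "apply_moves", "payload": {
  "targets": [
    [[-1,0,0,0,0,0,0],[-1,0,0,0,0,0,0],[-1,0,0,0,0,0,0],[-1,0,0,0,0,0,0],[-1,0,0,0,0,0,0],[-1,0,0,0,0,0,0],[-1,0,0,0,0,0,0],[-1,0,0,0,0,0,0]]
  ],
  "newtons": 70
}}

```text
clock: 16.6
eef_pos: [608.8, -22.7, 66.2]
tcp_rot: [-3.14, 0.002, 0.099]
contact_force: [0.4, 1.4, 6.2]
opening: 0.136
```

```bash
python3 - <<'E'
from h import *
s=r.sense(); print(tolane(s["eef_pos"]).round(1),s["tcp_rot"],s["opening"],s["contact_force"])
E
```

```text
[  33.1 -138.7   66.2] [-3.13974207e+00  1.72977742e-03  9.88364834e-02] 0.1361275180909635 [0.39829427 1.39136257 6.20107828]
```

Gripped: the opening is 0.136, about 11.6 mm. Now the pull.

Call:
{"api": "apply_moves", "payload": {
  "targets": [
    [[-1,-0.6,0,0,0,0,0],[-1,-1.3,0,0,0,0,0],[-1,-2,0,0,0,0,0],[-1,-2.7,0,0,0,0,0],[-1,-3.4,0,0,0,0,0],[-1,-4,0,0,0,0,0],[-1,-4.4,0,0,0,0,0],[-1,-4.4,0,0,0,0,0]]
  ]
}}

```text
clock: 17.4
eef_pos: [567.0, -27.0, 66.3]
tcp_rot: [-3.14, -0.003, 0.099]
contact_force: [10.1, 1.7, -8.5]
opening: 0.133
```

```bash
cat > fin.py <<'E'
from h import *
import sys
s=r.sense(); print(tolane(s["eef_pos"]).round(1),s["opening"],s["contact_force"].round(1))
f=r.grab_frame("wrist"); c=cam(f,s); h=cv2.cvtColor(f["pixels"],cv2.COLOR_RGB2HSV); np.save("w7.npy",f,allow_pickle=True)
for n,fr in(("wrist",f),("side",r.grab_frame("side"))):
  c=cam(fr,s); h=cv2.cvtColor(fr["pixels"],cv2.COLOR_RGB2HSV)
  for k,lo,hi,z in(("or",(5,140,60),(20,255,255),48),("gr",(45,90,40),(88,255,255),46)):
    N,l,st,ce=cv2.connectedComponentsWithStats(cv2.inRange(h,lo,hi))
    for i in range(1,N):
        P=np.argwhere(l==i)[:,::-1]; q=np.array([tolane(p) for p in plane(c,P,z)])
        if st[i][4]>12 and abs(q[:,1].mean()+104)<22 and abs(q[:,0].mean())<60: print(n,k,st[i],q.mean(0).round(1),"ext",np.ptp(q,axis=0).round(1))
  save(fr,f"{n}{sys.argv[1]}.png",None if n=="wrist" else (180,230,430,420),1 if n=="wrist" else 3)
E
python3 fin.py 7; python3 chk.py
```

```text
[  -8.9 -138.8   66.3] 0.13285324655052028 [10.1  1.7 -8.5]
wrist or [316 172  10  95 742] [ -10.  -103.2   48. ] ext [ 3.5 38.7  0. ]
wrist gr [306 177  11  46 442] [-13.9 -96.4  46. ] ext [ 4.  18.2  0. ]
wrist gr [308 231   9  27 193] [ -13.9 -116.1   46. ] ext [ 3.4 11.3  0. ]
side gr [336 345  19  17  91] [ -12.2 -101.5   46. ] ext [ 5.4 31.8  0. ]
side A [224 301  23  26 400] [-103.1    5.7   86.5]
side O [291 268  22  24 424] [-0.8  3.6 86.5]
side B hidden
scene A [336 167  16  15 175] [-105.2    1.7   86.5]
scene O [309 197  14  15 169] [ 0.1  0.7 86.5]
scene B [278 231  14  15 164] [106.2   0.9  86.5]
```

View pics/wrist7.png

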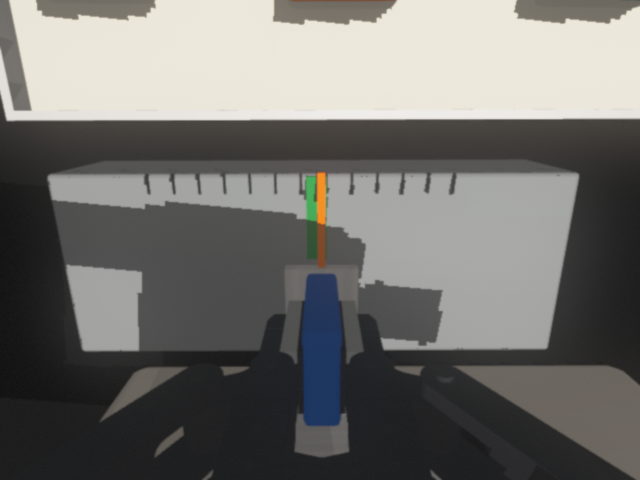

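The wrist view shows the pointer at column 321, over the mark's right edge, with the mark's centre at about column 316. It needs about 2 mm more. The arm sags about 2 mm under the spring, so I'll command 4 mm.

Call:
{"api": "apply_moves", "payload": {
  "targets": [
    [[-1,-0.2,0,0,0,0,0],[-1,-0.4,0,0,0,0,0],[-1,-0.4,0,0,0,0,0],[-1,-0.4,0,0,0,0,0]]
  ]
}}

```text
clock: 18.0
eef_pos: [565.6, -27.1, 66.3]
tcp_rot: [-3.14, -0.007, 0.099]
contact_force: [10.2, 3.3, -6.7]
opening: 0.126
```

```bash
python3 fin.py 8
```

```text
[ -10.3 -138.8   66.3] 0.12640066118135498 [10.2  3.3 -6.7]
wrist or [316 172  10  95 748] [ -11.5 -103.1   48. ] ext [ 3.6 38.7  0. ]
wrist gr [309 176   7  48 277] [-14.7 -96.5  46. ] ext [ 2.4 19.   0. ]
wrist gr [326 176   4  52 192] [ -8.7 -97.   46. ] ext [ 1.2 20.7  0. ]
wrist gr [311 232   5  26 109] [ -14.5 -115.8   46. ] ext [ 1.7 10.8  0. ]
wrist gr [326 241   3  17  31] [  -8.9 -118.1   46. ] ext [0.8 7.  0. ]
side gr [336 346  17  16  58] [ -13. -103.   46.] ext [ 4.2 30.2  0. ]
```

The pointer is now within the strip: it spans columns 316–325 and green shows on both sides from 309 to 329. I'll trim 0.5 mm and hold for a second.

Call:
{"api": "apply_moves", "payload": {
  "targets": [
    [[-1,-0.25,0,0,0,0,0],[-1,-0.25,0,0,0,0,0],[-1,-0.25,0,0,0,0,0],[-1,-0.25,0,0,0,0,0],[-1,-0.25,0,0,0,0,0],[-1,-0.25,0,0,0,0,0],[-1,-0.25,0,0,0,0,0],[-1,-0.25,0,0,0,0,0]]
  ]
}}

```text
clock: 18.9
eef_pos: [565.3, -27.2, 66.3]
tcp_rot: [-3.141, -0.011, 0.099]
contact_force: [12.1, 1.9, -6.9]
opening: 0.132
```

```bash
python3 fin.py 9; python3 chk.py
```

```text
[ -10.6 -138.8   66.3] 0.13184897719118624 [12.1  1.9 -6.9]
wrist or [316 172   9  95 732] [ -12.  -103.5   48. ] ext [ 3.2 38.7  0. ]
wrist gr [310 176   6  48 223] [-14.9 -96.4  46. ] ext [ 2. 19.  0.]
wrist gr [325 176   6  52 274] [ -9.  -96.8  46. ] ext [ 2.  20.7  0. ]
wrist gr [312 237   4  21  71] [ -14.7 -117.    46. ] ext [1.3 8.7 0. ]
wrist gr [325 249   4   9  24] [  -9.3 -119.4   46. ] ext [1.2 3.5 0. ]
side gr [338 348  15  14  47] [ -13.2 -105.2   46. ] ext [ 4.1 26.2  0. ]
side A [224 301  23  26 398] [-103.1    5.7   86.5]
side O [291 268  22  24 424] [-0.8  3.6 86.5]
side B hidden
scene A [336 167  16  15 175] [-105.2    1.7   86.5]
scene O [309 197  14  15 169] [ 0.1  0.7 86.5]
scene B [278 231  14  15 161] [106.2   0.9  86.5]
```

The pointer is centred on the mark: green runs 310–315 on one side and 325–330 on the other, with the pointer at 316–324. It is steady, and the bottles haven't moved. Handing in.

```bash
python3 -c "
from rig import r
print(r.sign_off())"
```

```text
the job is handed in; nothing more can be done
None
```

I stood the orange bottle upright on the blue line and let it go. I then pulled the shutter open by its blue tab and handed in at about 19 s with the gripper still holding it.

- **Bottle:** My first placement was about 5.5 mm off its neighbours, so I re-gripped it and moved it about 4 mm. The last check of the cap positions put it within about 1–2 mm of its neighbours across the lane, and midway between them. My direct fits of the blue line differ from the neighbours' measured centres by about 3 mm, so its offset from the line is only known to a few millimetres.
- **Shutter:** The last wrist view had the pointer at lane x -12.0 mm and the mark centre at -11.9 mm, with equal green showing on both sides. The gripper closed to about the tab's 12 mm thickness with a 70 N grip, and the spring was pulling back with about 12 N. It stayed steady over the last 0.8 s move. The side camera could not see the pointer.
- **Other objects:** In the scene camera the two green-capped bottles had not moved. I did not re-measure the cup, the rack, or the red and purple look-alikes. I saw no sign of contact with any of them: the wrist force stayed below about 14 N at every move's end, but that reading may miss contacts further up the arm.
- **Failed check:** The last side picture could not be viewed because I had reached the 12-picture limit, so the final check rests on numbers from the images.

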